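# Snap the filler cap onto the water tank and keep it pressed

## Task

Slide the knobbed brass snap cap along its slotted rail and out of the open end, then set it over the filler stud of the little water tank (the stud with the rubber seal and the ring of sprung balls, not the plain vent pipe). Press it straight down until it clicks over the balls and, once the resistance drops, keep pressing so that the cap squeezes the seal with a steady push of about 10 N. Do not shift the loose parts lying about, and finish with the gripper still on the cap's knob, pressing down: neither let go nor ease off.

Things in the scene. Friction and masses are not known exactly. Their poses are not given: they have to be found in the camera images.
- cap: Loose brass snap cap, 67 mm tall, 60 to 120 g, upright in the rail, knob showing through the slot. Skirt 34 mm in diameter, 27 mm tall, hollow, open below: bore 27 mm wide, 23 mm deep, narrowed over the lowest 3 mm by an inward lip to a 21 mm opening. On top a plain round knob, 16 mm in diameter, from 27 to 67 mm above the underside. Origin: centre of the underside; z up.
- cap_rail: Aluminium channel fixed to the desk. Origin on the desk surface; x along the slot, y across. Floor plate 4 mm thick, x = -100 to +70 mm, 49 mm wide; the cap stands on it. Walls 39 mm apart and two lips overhanging the cap's skirt from x = -50 to +70 mm: underside 33 mm, top 37 mm above the desk, slot between them 22 mm wide on y = 0. Closed at +x.
- rail_mouth (a point): The rail's open end: on the desk at rail x = -50 mm, y = 0; same axes as cap_rail. The cap can leave only by sliding to the rail's -x through this end, and is free of the lips once its centre is 20 mm beyond it, over the bare floor plate, which goes on 50 mm beyond.
- tank: Model water tank fixed to the desk: aluminium box 124 x 76 x 52 mm on a wooden board 150 x 96 x 12 mm. Origin on the desk surface under the board's middle; x along its length. Its top is 64 mm above the desk. On it: the filler stud at x = -30 mm, y = 0, and a plain brass vent pipe, 12 mm in diameter, 22 mm tall, at x = +42 mm.
- stud_axis (a point): Foot of the filler stud's axis, on the tank's top (64 mm above the desk); z up. Steel stud 17 mm in diameter, 27 mm tall, the top 6 mm tapering to a 10 mm tip. Four sprung steel balls, 12 mm in diameter, stick out of its sides to 13 mm from the axis.
- balls (a point): On the stud's axis at the height of the balls' centres, 18 mm above stud_axis. A descending cap meets the balls with its underside about 5 mm above this point; the resistance peaks at 8 to 14 N within 2 mm, falls to nothing about 2 mm below this point (the click), then the balls pull the cap down with up to 8 N, the lip is caught under them and the cap meets the seal.
- seal: Sprung rubber-faced ring around the stud, 34 mm in diameter, 5 mm thick. Origin: centre of its underside, 6.5 mm above the tank's top when free; the cap's underside lands on its upper face, 11.5 mm above the tank's top. It yields straight down up to 5 mm at 2.5 N per mm, then is rigid. Let go, the clicked cap rests with it 1 to 1.5 mm down (about 3.5 N).
- chimney: Bystander: loose tinplate chimney stack standing upright, 112 mm tall, foot 52 mm in diameter. Origin: centre of its underside.
- gauge: Bystander: loose nickel-plated pressure gauge lying face up, 50 mm in diameter, 15 mm thick. Origin: centre of its underside.
- axle: Bystander: loose black iron axle 120 mm long with two 16 mm square axle boxes, lying on them. Origin: under its middle; x along it.
- union0: Bystander: loose hexagonal brass union standing upright, 28 mm across its corners, 29 mm tall. Origin: centre of its underside.
- union1: Bystander: a second union, the same.
- union2: Bystander: a third union, the same.
Mind the look-alikes: they are no part of the job. What is meant by the cap is not turquoise, and is the larger of those in its own colour.

How it is judged:
On the way, in this order (a step that is already met when the one before it is completed fails the run):
1. the cap has been slid out past the open end of its rail (x of cap in the frame of cap_rail below -0.067 m), for 0.2 s.
2. the cap has clicked over the balls of the filler stud (z of cap in the frame of stud_axis below 0.0125 m and horizontal distance between cap and stud_axis below 0.004 m and angle between cap's own z axis and vertical below 0.12 rad), for 0.2 s.
At the end, for the whole second after the job is handed in: The cap is clicked onto the filler stud (underside at most 12.5 mm above the tank's top, within 4 mm of the stud's axis, tilted less than 0.12 rad), the gripper is still on it, and through the last second it is pressed on the seal with more than 6 N (let go, it would rest at about 3.5 N) (all of step 2 and contact force between cap and seal above 6 N and contact force between the fingers and cap above 4 N); the arm keeps its last pose, push and grip.
It fails at once if a loose part lying about was shifted by more than 20 mm (distance of any of chimney, gauge, axle, union0, union1, union2 from where it was at the start of the episode above 0.02 m).
It also fails if it takes over 67 s, if anything falls off the work surface, if the arm or the gripper's body presses on something with over 40 N, if the wrist force passes 120 N, or if a joint passes its speed limit or range.

## Robot

A 6-joint arm with a two-finger parallel gripper is mounted at the origin on the work surface. World frame = base frame: x ahead of the robot, y to its left, z up, the work surface at z = 0. Lengths are in m, angles in rad, forces in N, time in s.
With the tool pointing down it reaches from about 0.25 to 0.85 m from the base axis. Payload 12.5 kg.
Tool frame: the origin (TCP) lies on the centre line of the jaws, within the pads' length; the fingertips stand 25 mm ahead of it and the grasp point (between the pads) lies 6 mm ahead of it (ctrl.tip_reach is the distance from the TCP to the fingertips, in m); z points along the fingers, x is the direction in which the jaws open and shut, and the axes are right-handed (so a half turn about z gives the same grasp; the last joint's range is limited). The gripper opens to 93 mm and grips with 3 to 60 N. Pads are 15 mm wide; open, the fingers measure 128 mm over their backs; the gripper's body (75 mm by 188 mm) begins 65 mm behind the grasp point.
Start: joints at [-1.361, 0.351, 1.652, -0, 1.139, -0.085], TCP at [0.16, -0.526, 0.244] pointing down, gripper open.
Joint ranges: [-2.75, 2.75], [-0.79, 2.1], [0.01, 2.65], [-1.57, 4.71], [0.07, 3.14], [-2.87, 2.87]. Speed limits (rad/s): [2.22, 2.22, 2.79, 3.14, 3.14, 3.14].

## Interface

Orientations are given as [roll, pitch, yaw] about the fixed x, y, z axes, in that order (R = Rz(yaw) Ry(pitch) Rx(roll)).
In Python, from rig import state, vision, job_done, ctrl gives the robot as it stands. The module is installed in compiled form; this text tells all that it offers.
- The arm moves only by the tool step_arm, never from a script. Its argument "steps" is text: rows parted by semicolons, each of 7 numbers parted by spaces: the shift along the world's x, y, z in mm, then the turn, a rotation vector about the world's x, y, z in rad, then the closure in counts, from 0 (fully open) to 255 (shut). A call has 1 to 5 rows; each row is the pose to reach, as a shift and turn from the pose commanded when the call began; what a row does not reach only later rows make up. A row lasts 1/12 s, in which the tool goes at most 41.7 mm and 7.16 degrees, less where a joint would pass 70% of its speed; a pose out of reach is approached as far as the arm can. A call with a gripper value outside its range is refused whole. The fingers move at their own pace and stop on an object; "newtons" is the grip in N (left out, the last holds). Time passes only in rows, so rows that repeat a pose let the fingers close. It gives the time, the measured TCP pose, the force and the opening at its end, in the units of the state.
- state(): the state, without advancing time (a new reading comes with each control period).
- vision.read_camera(name): name is "scene" or "side" or "wrist"; returns a dict with "frame" (420x560x3 uint8, red, green, blue), "range_z" (420x560 float32, m along the optical axis (not along the pixel's ray), 0 where there is no reading), "fov_y" (degrees; the focal length in pixels is half the picture's height over the tangent of half this angle, whatever the lens; pixels are square), "cx", "cy" (the principal point, pixels), "rvec" (rotation vector, rad) and "tvec" (3), from world to camera coordinates, as OpenCV has them; the wrist camera has in their place "T_tool_cam" (4x4, takes a point from camera to tool coordinates, whose origin is the TCP and whose axes are the tool frame's). Camera axes: x right, y down, z forward; pixel columns grow to the right and rows downward; lengths in m; the calibration is good to about 2 mm. A picture is of the moment at which its call begins: read the wrist's pose just before it.
- job_done(): hands the job in, once; it reports no verdict.
Trained networks look in a picture, given as the dict that the camera call returned (one of the last four; its "shot" number tells which), for a name from the list of things; names that differ only in an ending like _2 or _b are one class to them, and where a whole thing is asked for, a point or a joint stands for the part that bears it (a point fixed in the world has none). Each returns a list of dicts, best first, with "p" (0 to 1); they miss things now and then, are a little off and sometimes report something else, mostly with a low value. They report only what shows in the picture. A call takes as long as a camera call. They do not tell look-alikes from the thing itself.
- vision.look_for(query, picture): "box" ([left, top, right, bottom] in pixels, round what is visible of it).
- vision.trace(query, picture): "region" (420x560 bool, what is visible of it) and "box" ([left, top, right, bottom] in pixels, round what is visible of it).
- vision.landmark_of(query, picture): "at" ([row, column] in pixels: a listed point, or the origin of a listed thing).
The state is a dict: "clock": time; "joint_pos": joint angles; "qvel": joint speeds; "joint_torque": joint torques, N m; "eef_pos": TCP position; "eef_rot": TCP orientation; "contact_force": force on the tool from outside, world axes, zero at the start; "moment": the same for the moment, N m; "width": opening from 0.0 (shut) to 1.0 (fully open).
Only numpy, scipy, OpenCV 4.12 (cv2) and the standard library are available. Lean on these libraries where they do the work, as an engineer would, in place of code of your own. Each camera call takes 0.05 s, during which the arm holds its last target. There are 200 camera calls.

## Working session

There is one attempt and no reset: what is moved stays moved. The work goes in short steps, Python scripts to look and compute and a tool call to move; the robot and the scene stay as the last step left them, time stands still between calls to the robot, and variables do not carry over. Pictures are saved under pics/ and viewed, about 8 in all and at most 12, crops included, and the job is handed in when it is done.

Besides the shell and the picture viewer there is one more tool, called by a JSON object that holds its "api" and its "payload". step_arm: Moves the arm, as the interface text tells. Its arguments: {"type":"object","properties":{"steps":{"type":"string"},"newtons":{"type":"number"}},"required":["steps"]}

```bash
mkdir -p pics; cat > h.py <<'E'
import numpy as np,cv2
from rig import state,vision,job_done,ctrl
from scipy.spatial.transform import Rotation as Ro
def cam(n):
    s=state();p=vision.read_camera(n)
    if 'rvec' in p:
        R=cv2.Rodrigues(np.array(p['rvec'],float))[0];t=np.array(p['tvec'],float).reshape(3)
        p['R']=R.T;p['o']=-R.T@t
    else:
        Rt=Ro.from_euler('xyz',s['eef_rot']).as_matrix();T=np.array(p['T_tool_cam'])
        p['R']=Rt@T[:3,:3];p['o']=Rt@T[:3,3]+np.array(s['eef_pos'])
    p['f']=210/np.tan(np.radians(p['fov_y'])/2)
    return p
def ray(p,r,c): return p['R']@np.array([(c-p['cx'])/p['f'],(r-p['cy'])/p['f'],1])
def atz(p,r,c,z):
    d=ray(p,r,c);return p['o']+d*(z-p['o'][2])/d[2]
def deep(p,r,c): return p['o']+ray(p,r,c)*p['range_z'][int(r),int(c)]
def cloud(p):
    r,c=np.mgrid[0:420,0:560];z=p['range_z']
    d=np.stack([(c-p['cx'])/p['f'],(r-p['cy'])/p['f'],np.ones_like(z)],-1)*z[...,None]
    return d@p['R'].T+p['o']
def proj(p,X):
    v=p['R'].T@(np.array(X)-p['o']);return v[1]/v[2]*p['f']+p['cy'],v[0]/v[2]*p['f']+p['cx']
def save(p,n,box=None,k=1):
    im=cv2.cvtColor(p['frame'],cv2.COLOR_RGB2BGR)
    if box: l,t,r,b=box;im=im[t:b,l:r]
    cv2.imwrite('pics/'+n,cv2.resize(im,None,fx=k,fy=k,interpolation=cv2.INTER_CUBIC))
E
python3 - <<'E'
from h import *
np.set_printoptions(precision=4,suppress=True)
H={'cap':.0,'cap_rail':0,'rail_mouth':0,'tank':0,'stud_axis':.064,'balls':.082,'seal':.0705,'chimney':0,'gauge':0,'axle':0,'union0':0}
for n in('scene','side'):
    p=cam(n);save(p,n+'0.png');print(n,p['o'])
    for q,z in H.items():
        for d in vision.landmark_of(q,p)[:4]:
            print(q,round(d['p'],2),np.array(d['at']).round(),atz(p,*d['at'],z))
    for d in vision.look_for('cap',p): print('capbox',d)
print(ctrl.tip_reach,state())
E
```

```text
scene [ 0.9233 -0.5479  0.7484]
cap 0.84 [310. 294.] [ 0.7228 -0.1635  0.    ]
cap 0.78 [278. 244.] [ 0.5973 -0.1504  0.    ]
cap 0.67 [310. 210.] [ 0.5827 -0.2453  0.    ]
cap_rail 0.8 [282. 246.] [ 0.608  -0.1566  0.    ]
rail_mouth 0.89 [263. 234.] [ 0.5603 -0.129   0.    ]
rail_mouth 0.44 [273. 324.] [ 0.7335 -0.058  -0.    ]
tank 0.67 [170. 325.] [0.5958 0.2237 0.    ]
stud_axis 0.78 [148. 315.] [0.5657 0.2163 0.064 ]
stud_axis 0.53 [279. 242.] [ 0.6249 -0.1876  0.064 ]
balls 0.93 [139. 316.] [0.5617 0.2293 0.082 ]
balls 0.27 [224. 264.] [ 0.5977 -0.0659  0.082 ]
seal 0.55 [144. 316.] [0.5639 0.2259 0.0705]
chimney 0.85 [246. 342.] [0.7347 0.0223 0.    ]
gauge 0.87 [271. 324.] [ 0.7309 -0.0532  0.    ]
axle 0.74 [224. 265.] [ 0.5605 -0.0069  0.    ]
axle 0.54 [274. 323.] [ 0.7327 -0.0601  0.    ]
union0 0.67 [136. 306.] [0.4884 0.3206 0.    ]
union0 0.58 [204. 227.] [0.4504 0.0006 0.    ]
union0 0.47 [322. 133.] [ 0.4736 -0.3377  0.    ]
capbox {'box': [285.6, 290.9, 306.9, 318.6], 'p': 0.94}
capbox {'box': [233.8, 252.8, 251.1, 282.7], 'p': 0.81}
capbox {'box': [203.4, 296.4, 2
[... 933 characters left out ...]
 ]
capbox {'box': [271.2, 162.0, 285.8, 188.2], 'p': 0.8}
capbox {'box': [340.9, 165.9, 346.5, 186.4], 'p': 0.51}
capbox {'box': [319.4, 172.4, 328.2, 196.0], 'p': 0.43}
capbox {'box': [238.2, 341.9, 256.0, 360.1], 'p': 0.43}
0.025 {'clock': 1.3, 'joint_pos': array([-1.3606,  0.3507,  1.6518, -0.    ,  1.1391, -0.0846]), 'qvel': array([ 0.0003,  0.0009, -0.0002,  0.0012,  0.0002, -0.0013]), 'joint_torque': array([  0.001 , -49.7244, -28.5485,   0.07  ,   0.022 ,  -0.    ]), 'eef_pos': array([ 0.1598, -0.5263,  0.2436]), 'eef_rot': array([ 3.1416, -0.    , -1.276 ]), 'contact_force': array([ 0.9323, -0.0054,  0.355 ]), 'moment': array([-0.0031,  0.0253,  0.0185]), 'width': 1.0003912824939383}
```

```bash
python3 - <<'E'
from h import *
p=cam('scene');save(p,'a.png',(100,90,380,350),2.3 and 2.25)
E
```

```text
(no output)
```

View pics/a.png

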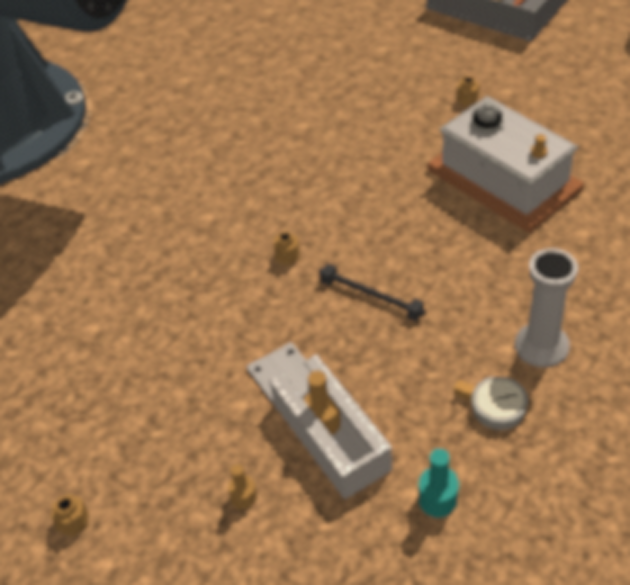

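The brass caps are the one in the rail (scene px 241,265) and a smaller one standing on the desk (207,307). The turquoise one is at (296,305). The target is the one in the rail: brass, the larger of its colour, with its knob through the slot. The filler stud is the black ring at (316,142) and the vent is at (340,155).

```bash
python3 - <<'E'
from h import *
np.set_printoptions(precision=4,suppress=True)
for n in('scene','side'):
    p=cam(n);P=cloud(p).reshape(-1,3)
    near=lambda c,r,a,b:P[(np.hypot(P[:,0]-c[0],P[:,1]-c[1])<r)&(P[:,2]>a)&(P[:,2]<b)]
    k=near((.6,-.155),.06,.042,.08);print(n,'knob n',len(k),k.mean(0),k[:,2].max(),np.median(k[k[:,2]>.066],0))
    L=near((.61,-.16),.12,.030,.041);b=cv2.minAreaRect(L[:,:2].astype(np.float32)*1000);print('lips',b,cv2.boxPoints(b).round(),np.median(L[:,2]))
    T=near((.59,.225),.11,.058,.070);b=cv2.minAreaRect(T[:,:2].astype(np.float32)*1000);print('tank',b,cv2.boxPoints(b).round(),np.median(T[:,2]))
    s=near((.563,.217),.03,.072,.1);print('stud',len(s),s.mean(0),s[:,2].max(),s[s[:,2]>.085].mean(0))
    t=near((.724,-.16),.03,.01,.1);print('turq',t.mean(0),t[:,2].max());t=near((.582,-.25),.025,.01,.1);print('small',t.mean(0),t[:,2].max())
E
```

```text
scene knob n 124 [ 0.6012 -0.1557  0.0625] 0.07581199630298796 [ 0.5999 -0.1542  0.0717]
lips ((624.2822265625, -157.84829711914062), (168.73687744140625, 128.61851501464844), 28.716781616210938) [[ 519. -142.]
 [ 581. -255.]
 [ 729. -174.]
 [ 667.  -61.]] 0.03798019092193017
tank ((593.1617431640625, 221.70692443847656), (83.933349609375, 129.60296630859375), 77.39462280273438) [[521. 195.]
 [647. 167.]
 [666. 249.]
 [539. 277.]] 0.06515281284599006
stud 124 [0.5665 0.2235 0.0818] 0.09369423158958168 [0.5659 0.226  0.0892]
turq [ 0.7278 -0.1717  0.0372] 0.07110271435576376
small [ 0.5847 -0.2501  0.0265] 0.0492300681045762
side knob n 89 [ 0.5932 -0.149   0.0593] 0.07263014804904633 [ 0.5939 -0.1526  0.0702]
lips ((619.00927734375, -150.80555725097656), (175.4300079345703, 128.16123962402344), 29.801122665405273) [[ 511. -139.]
 [ 575. -250.]
 [ 727. -163.]
 [ 663.  -52.]] 0.035880306723858724
tank ((589.5314331054688, 221.6492919921875), (83.05003356933594, 132.26202392578125), 76.40995025634766) [[515. 197.]
 [644. 166.]
 [664. 246.]
 [535. 278.]] 0.06385260242328372
stud 218 [0.5566 0.2333 0.0807] 0.09232295879424257 [0.5579 0.2312 0.0881]
turq [ 0.7176 -0.1604  0.0347] 0.06857791119477041
small [ 0.5768 -0.2447  0.0247] 0.04778311686867043
```

{"api": "step_arm", "payload": {"steps": "30 26 0 0 0 0.11 100;60 52 0 0 0 0.22 100;90 78 0 0 0 0.33 100;120 104 0 0 0 0.44 100;150 128 0 0 0 0.55 100", "newtons": 40}}

```text
clock: 1.87
eef_pos: [0.3109, -0.3967, 0.2438]
eef_rot: [3.142, -0.0, -0.721]
contact_force: [0.2, -0.8, 0.1]
width: 0.688
```

{"api": "step_arm", "payload": {"steps": "30 26 0 0 0 0.1 100;60 52 0 0 0 0.2 100;90 78 0 0 0 0.2 100;120 104 0 0 0 0.2 100;150 128 0 0 0 0.2 100"}}

```text
clock: 2.28
eef_pos: [0.4611, -0.2685, 0.2438]
eef_rot: [3.142, -0.0, -0.526]
contact_force: [-0.4, -1.0, -0.1]
width: 0.604
```

{"api": "step_arm", "payload": {"steps": "30 26 -10 0 0 0 100;60 52 -20 0 0 0 100;90 78 -30 0 0 0 100;117 96 -40 0 0 0 100;117 96 -40 0 0 0 100"}}

```text
clock: 2.7
eef_pos: [0.5796, -0.1706, 0.2015]
eef_rot: [-3.141, 0.002, -0.522]
contact_force: [-0.2, 0.1, 0.3]
width: 0.609
```

```bash
python3 - <<'E'
from h import *
np.set_printoptions(precision=4,suppress=True)
p=cam('wrist');s=state();print(s['eef_pos'],s['eef_rot'],s['contact_force'],s['width'],p['o']);save(p,'w1.png')
for d in vision.trace('cap',p)[:3]: print(d['p'],d['box'])
P=cloud(p).reshape(-1,3)
m=(np.hypot(P[:,0]-.597,P[:,1]+.154)<.06)&(P[:,2]>.062)&(P[:,2]<.08);k=P[m]
print(len(k),k.mean(0),k.min(0),k.max(0))
m=(np.hypot(P[:,0]-.61,P[:,1]+.16)<.12)&(P[:,2]>.031)&(P[:,2]<.041);b=cv2.minAreaRect(P[m][:,:2].astype(np.float32)*1000);print(b)
E
```

```text
[ 0.5779 -0.1723  0.2022] [ 3.1415  0.0018 -0.5228] [ 0.5441 -0.0013  0.1594] 0.606738780887084 [ 0.6179 -0.1045  0.3433]
0.63 [265.0, 154.8, 302.5, 189.4]
0.61 [301.8, 235.3, 324.2, 267.8]
0.57 [384.4, 91.5, 439.9, 131.9]
316 [ 0.5969 -0.153   0.0713] [ 0.589  -0.1613  0.0622] [ 0.6045 -0.1456  0.0746]
((624.1718139648438, -194.92884826660156), (124.91558074951172, 172.5992889404297), 73.73833465576172)
```

View pics/w1.png

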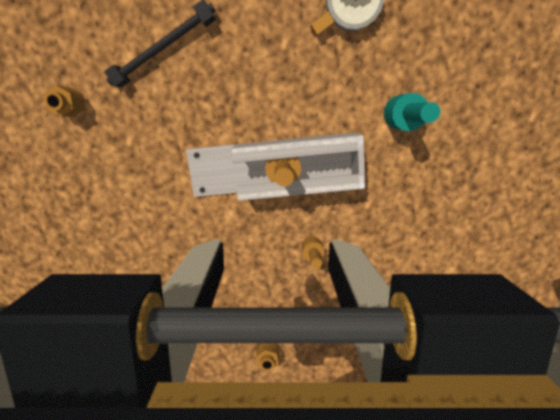

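The wrist picture shows the rail at (187–364, 135–198) with the brass knob at (284,172). The small brass cap is at (313,250), clear of the rail, and the turquoise cap is at (410,112). Next I'll find the rail's direction.

```bash
python3 - <<'E'
from h import *
np.set_printoptions(precision=4,suppress=True)
p=cam('wrist')
a=[atz(p,r,c,.037) for r,c in((150,233),(135,362),(198,238),(188,364))]
print(a);
for i,j in((0,1),(2,3)):
    d=a[j]-a[i];print(np.degrees(np.arctan2(d[1],d[0])),np.linalg.norm(d))
C=cloud(p);M=np.zeros((420,560),bool);M[125:205,180:375]=1;M&=(C[...,2]>.030)&(C[...,2]<.042)
g=p['frame'].astype(int);M&=(g.max(2)-g.min(2)<40)
b=cv2.minAreaRect(C[M][:,:2].astype(np.float32)*1000);print(b,M.sum(),np.median(C[M][:,2]))
print('mouth',[ (round(d['p'],2),atz(p,*d['at'],0)) for d in vision.landmark_of('rail_mouth',p)[:2]])
print('rail',[ (round(d['p'],2),atz(p,*d['at'],0)) for d in vision.landmark_of('cap_rail',p)[:2]])
E
```

```text
[array([ 0.5634, -0.1186,  0.037 ]), array([ 0.6716, -0.1655,  0.037 ]), array([ 0.5434, -0.1595,  0.037 ]), array([ 0.6516, -0.2107,  0.037 ])]
-23.427007764043047 0.11793468033223874
-25.300898900210807 0.11974448875224121
((609.9649047851562, -159.6767120361328), (49.41737747192383, 120.27339172363281), 65.80418395996094) 4023 0.03775900630863682
mouth [(0.7, array([ 0.5556, -0.1362,  0.    ]))]
rail [(0.73, array([ 0.6013, -0.1584,  0.    ]))]
```

{"api": "step_arm", "payload": {"steps": "10 10 -20 0 0 0.1 100;19 20 -45 0 0 0.1 100;19 20 -70 0 0 0.1 100;19 20 -95 0 0 0.1 100;19 20 -95 0 0 0.1 100"}}

```text
clock: 3.37
eef_pos: [0.5932, -0.1544, 0.1049]
eef_rot: [3.141, 0.006, -0.427]
contact_force: [-0.5, 0.3, -0.0]
width: 0.609
```

{"api": "step_arm", "payload": {"steps": "0 0 0 0 0 0 100;0 0 0 0 0 0 100;0 0 0 0 0 0 100"}}

```text
clock: 3.62
eef_pos: [0.5965, -0.155, 0.1107]
eef_rot: [-3.141, -0.003, -0.427]
contact_force: [0.2, -0.3, -0.1]
width: 0.606
```

{"api": "step_arm", "payload": {"steps": "1 1 -14 0 0 0 100;1 1 -28 0 0 0 100;1 1 -41 0 0 0 100;1 1 -41 0 0 0 100;1 1 -41 0 0 0 100"}}

```text
clock: 4.03
eef_pos: [0.5965, -0.1531, 0.067]
eef_rot: [3.141, 0.001, -0.426]
contact_force: [0.1, 0.6, -0.1]
width: 0.607
```

```bash
python3 - <<'E'
from h import *
np.set_printoptions(precision=4,suppress=True)
p=cam('side');s=state();print(s['eef_pos'],s['eef_rot'],s['contact_force'],s['width']);save(p,'s1.png',(230,100,400,230),4)
E
```

```text
[ 0.5969 -0.1533  0.0677] [-3.1416  0.     -0.426 ] [ 0.9195  0.6505 -0.0905] 0.6032100692820318
```

View pics/s1.png

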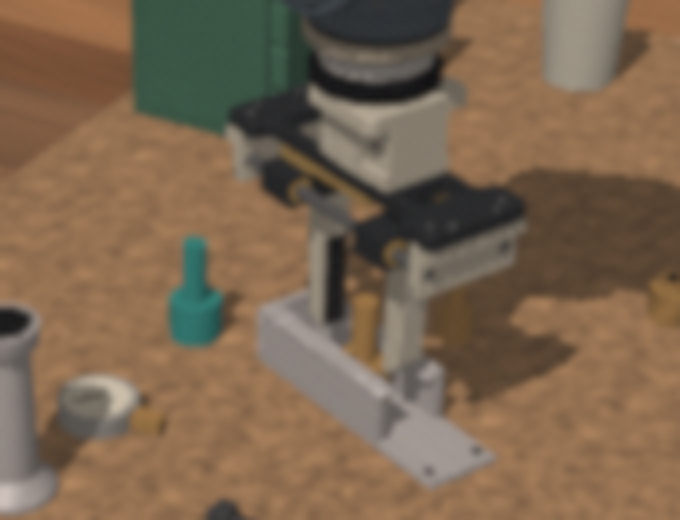

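The fingers straddle the knob (crop px 365,330) just above the rail lips, clear of everything else. Closing.

{"api": "step_arm", "payload": {"steps": "0 0 0 0 0 0 255;0 0 0 0 0 0 255;0 0 0 0 0 0 255;0 0 0 0 0 0 255;0 0 0 0 0 0 255", "newtons": 40}}

```text
clock: 4.5
eef_pos: [0.5969, -0.1533, 0.0679]
eef_rot: [-3.142, -0.0, -0.426]
contact_force: [-0.0, 0.1, -0.1]
width: 0.3
```

{"api": "step_arm", "payload": {"steps": "0 0 0 0 0 0 255;0 0 0 0 0 0 255;0 0 0 0 0 0 255;0 0 0 0 0 0 255;0 0 0 0 0 0 255"}}

```text
clock: 4.92
eef_pos: [0.5969, -0.1533, 0.0677]
eef_rot: [3.142, -0.0, -0.426]
contact_force: [-0.7, 0.2, 1.5]
width: 0.165
```

{"api": "step_arm", "payload": {"steps": "-3 1.4 0.5 0 0 0 255;-8 3.6 0.5 0 0 0 255;-14 6.3 0.5 0 0 0 255;-20 9 0.5 0 0 0 255;-26 11.7 0.5 0 0 0 255"}}

```text
clock: 5.33
eef_pos: [0.5699, -0.1412, 0.0681]
eef_rot: [3.142, 0.0, -0.426]
contact_force: [-0.3, -0.5, -0.2]
width: 0.165
```

{"api": "step_arm", "payload": {"steps": "-7 3.2 0 0 0 0 255;-14 6.3 0 0 0 0 255;-21 9.5 0 0 0 0 255;-28 12.6 0 0 0 0 255;-34 15.3 0 0 0 0 255"}}

```text
clock: 5.75
eef_pos: [0.536, -0.1259, 0.0681]
eef_rot: [3.142, 0.0, -0.426]
contact_force: [-0.5, -0.3, -1.5]
width: 0.165
```

{"api": "step_arm", "payload": {"steps": "-6 2.7 0 0 0 0 255;-9 4 0 0 0 0 255;-9 4 0 0 0 0 255;-9 4 0 0 0 0 255;-9 4 0 0 0 0 255"}}

```text
clock: 6.17
eef_pos: [0.5281, -0.1224, 0.0682]
eef_rot: [-3.142, -0.0, -0.426]
contact_force: [0.1, -1.4, -0.5]
width: 0.162
```

```bash
python3 - <<'E'
from h import *
p=cam('side');s=state();print(s['eef_pos'],s['contact_force'],s['width']);save(p,'s2.png',(250,110,400,230),4)
E
```

```text
[ 0.52810685 -0.12241961  0.06815072] [-0.58308822 -0.00275686 -0.09232484] 0.1643355770810058
```

View pics/s2.png

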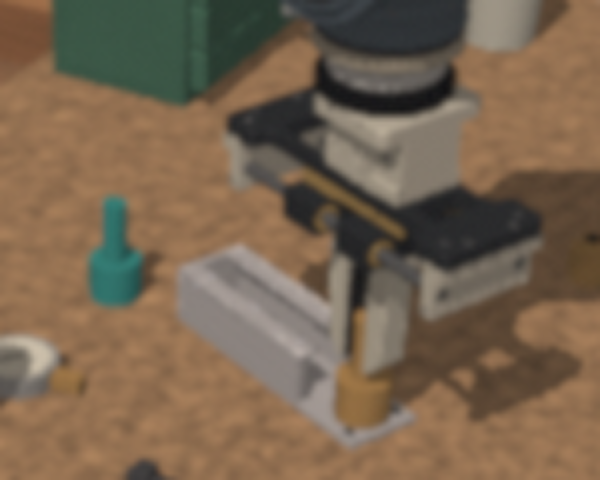

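The cap is clear of the lips on the bare plate (crop px 362,395) and upright in the jaws. Lifting and heading for the tank.

{"api": "step_arm", "payload": {"steps": "0 0 20 0 0 0 255;0 0 45 0 0 0 255;0 0 75 0 0 0 255;0 0 105 0 0 0 255;0 0 132 0 0 0 255"}}

```text
clock: 6.63
eef_pos: [0.528, -0.1224, 0.2019]
eef_rot: [-3.141, -0.001, -0.426]
contact_force: [-0.2, 0.9, -0.6]
width: 0.162
```

{"api": "step_arm", "payload": {"steps": "0 20 0 0 0 0 255;0 50 0 0 0 0 255;0 85 0 0 0 0 255;0 120 0 0 0 0 255;0 155 0 0 0 0 255"}}

```text
clock: 7.05
eef_pos: [0.5278, 0.0341, 0.2002]
eef_rot: [-3.141, -0.0, -0.427]
contact_force: [0.7, 0.0, -0.4]
width: 0.165
```

{"api": "step_arm", "payload": {"steps": "0 35 0 0 0 0 255;0 70 0 0 0 0 255;0 95 0 0 0 0 255;0 110 0 0 0 0 255;0 115 0 0 0 0 255"}}

```text
clock: 7.47
eef_pos: [0.5278, 0.1498, 0.2001]
eef_rot: [-3.141, 0.0, -0.424]
contact_force: [0.8, 0.0, 0.7]
width: 0.162
```

{"api": "step_arm", "payload": {"steps": "0 0 0 0 0 0 255;0 0 0 0 0 0 255;0 0 0 0 0 0 255"}}

```text
clock: 7.72
eef_pos: [0.528, 0.1467, 0.2001]
eef_rot: [3.141, 0.0, -0.427]
contact_force: [0.2, -0.2, -0.7]
width: 0.159
```

```bash
cat > st.py <<'E'
from h import *
import sys
np.set_printoptions(precision=4,suppress=True)
p=cam('wrist');s=state();print(s['eef_pos'],s['eef_rot'],s['contact_force'],s['width'])
P=cloud(p).reshape(-1,3);N=lambda r,a,b:P[(np.hypot(P[:,0]-.562,P[:,1]-.2285)<r)&(P[:,2]>a)&(P[:,2]<b)]
k=N(.03,.088,.095);print('tip',len(k),k.mean(0) if len(k) else '',k.min(0),k.max(0))
k=N(.03,.073,.09);print('ring',len(k),cv2.minEnclosingCircle(k[:,:2].astype(np.float32)*1000))
for q,z in(('stud_axis',.064),('balls',.082),('seal',.0705)):
    print(q,[(round(d['p'],2),np.round(d['at']),atz(p,*d['at'],z)) for d in vision.landmark_of(q,p)[:2]])
save(p,sys.argv[1])
E
python3 st.py w2.png
```

```text
[0.528  0.1467 0.2001] [ 3.1414  0.     -0.4273] [-0.1338  0.5438 -0.89  ] 0.16066929643854033
tip 430 [0.561  0.2284 0.0903] [0.5515 0.2188 0.088 ] [0.5709 0.2382 0.0939]
ring 1334 ((561.0191650390625, 228.49322509765625), 16.68456268310547)
stud_axis [(0.71, array([ 96., 272.]), array([0.5608, 0.2268, 0.064 ]))]
balls [(0.77, array([ 91., 275.]), array([0.5647, 0.2285, 0.082 ]))]
seal [(0.59, array([ 93., 272.]), array([0.5623, 0.2286, 0.0705]))]
```

View pics/w2.png

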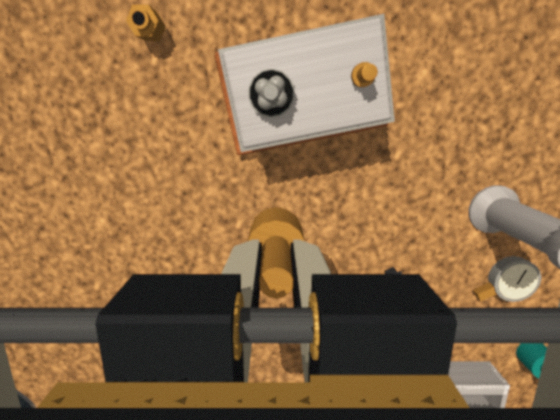

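```bash
python3 - <<'E'
from h import *
p=cam('wrist');s=state();t=np.array(s['eef_pos']);d=vision.trace('cap',p);d=[x for x in d if x['box'][3]>230 and 200<x['box'][0]<320]
print([(x['p'],x['box']) for x in d])
a=np.linspace(0,6.28,200);R=Ro.from_euler('xyz',s['eef_rot']).as_matrix()
for off in(-.003,0,.003):
    o=t+R@[0,off,0]
    for z,r in((.0,.017),(.027,.017),(.067,.008)):
        q=np.array([proj(p,[o[0]+r*np.cos(x),o[1]+r*np.sin(x),t[2]-.0639+z]) for x in a]);print(off,z,q.min(0).round(1),q.max(0).round(1))
g=p['frame'].astype(int)
for c in(266,271,276,281,286): print(c,[tuple(g[r,c]) for r in range(200,214,2)])
print([tuple(g[r,276]) for r in range(284,300,2)])
E
```

```text
[(0.91, [250.5, 207.4, 303.9, 301.4])]
-0.003 0.0 [201.1 249.4] [250.3 301.5]
-0.003 0.027 [213.9 245.8] [269. 305.]
-0.003 0.067 [259.4 257.9] [290.9 292.7]
0 0.0 [205.7 249.5] [254.5 301.4]
0 0.027 [219.  245.9] [273.6 304.8]
0 0.067 [265.4 258. ] [296.6 292.6]
0.003 0.0 [210.1 249.6] [258.6 301.3]
0.003 0.027 [224. 246.] [278.2 304.7]
0.003 0.067 [271.4 258.1] [302.2 292.5]
266 [(np.int64(206), np.int64(148), np.int64(88)), (np.int64(203), np.int64(146), np.int64(87)), (np.int64(199), np.int64(143), np.int64(84)), (np.int64(194), np.int64(141), np.int64(83)), (np.int64(166), np.int64(118), np.int64(65)), (np.int64(155), np.int64(109), np.int64(49)), (np.int64(155), np.int64(109), np.int64(45))]
271 [(np.int64(178), np.int64(127), np.int64(76)), (np.int64(179), np.int64(128), np.int64(76)), (np.int64(177), np.int64(127), np.int64(75)), (np.int64(168), np.int64(120), np.int64(68)), (np.int64(155), np.int64(105), np.int64(54)), (np.int64(157), np.int64(108), np.int64(48)), (np.int64(154), np.int64(106), np.int64(46))]
276 [(np.int64(146), np.int64(102), np.int64(58)), (np.int64(174),
[... 577 characters left out ...]
64(42))]
286 [(np.int64(205), np.int64(148), np.int64(90)), (np.int64(204), np.int64(147), np.int64(89)), (np.int64(210), np.int64(153), np.int64(93)), (np.int64(205), np.int64(151), np.int64(89)), (np.int64(192), np.int64(137), np.int64(79)), (np.int64(144), np.int64(101), np.int64(47)), (np.int64(128), np.int64(87), np.int64(38))]
[(np.int64(190), np.int64(134), np.int64(57)), (np.int64(192), np.int64(134), np.int64(58)), (np.int64(189), np.int64(133), np.int64(57)), (np.int64(193), np.int64(134), np.int64(58)), (np.int64(177), np.int64(121), np.int64(50)), (np.int64(125), np.int64(86), np.int64(37)), (np.int64(111), np.int64(77), np.int64(34)), (np.int64(137), np.int64(97), np.int64(52))]
```

{"api": "step_arm", "payload": {"steps": "8 20 0 0 0 0 255;18 44 0 0 0 0 255;28 68 0 0 0 0 255;33 80.5 0 0 0 0 255;33 81.5 0 0 0 0 255"}}

```text
clock: 8.43
eef_pos: [0.5614, 0.2311, 0.1999]
eef_rot: [-3.141, -0.0, -0.425]
contact_force: [0.7, 0.6, -1.9]
width: 0.166
```

{"api": "step_arm", "payload": {"steps": "0 0 -12 0 0 0 255;0 0 -24 0 0 0 255;0 0 -34 0 0 0 255;0 0 -38 0 0 0 255;0 0 -38 0 0 0 255"}}

```text
clock: 8.85
eef_pos: [0.5601, 0.2284, 0.1605]
eef_rot: [3.14, 0.002, -0.427]
contact_force: [0.4, -0.3, -0.5]
width: 0.168
```

{"api": "step_arm", "payload": {"steps": "0 0 0 0 0 0 255;0 0 0 0 0 0 255;0 0 0 0 0 0 255", "newtons": 60}}

```text
clock: 9.1
eef_pos: [0.5611, 0.2292, 0.1627]
eef_rot: [-3.141, -0.001, -0.426]
contact_force: [-0.2, 0.3, -0.6]
width: 0.163
```

```bash
python3 - <<'E'
from h import *
s=state();print(s['eef_pos'],s['eef_rot'],s['contact_force'],s['width'])
p=cam('scene');save(p,'c1.png',(270,100,370,175),8)
P=cloud(p).reshape(-1,3)
q=cam('side');save(q,'c2.png',(190,230,300,310),7)
for p in(p,q):
    P=cloud(p).reshape(-1,3);m=(np.hypot(P[:,0]-.561,P[:,1]-.2285)<.025)&(P[:,2]>.098)&(P[:,2]<.121);k=P[m]
    A=np.c_[2*k[:,:2],np.ones(len(k))];x=np.linalg.lstsq(A,(k[:,:2]**2).sum(1),rcond=None)[0];print(len(k),k.mean(0),x[:2],np.sqrt(x[2]+x[0]**2+x[1]**2))
import cv2
a=cv2.imread('pics/c1.png');b=cv2.imread('pics/c2.png');b=cv2.resize(b,(400,291));a=cv2.resize(a,(400,300));cv2.imwrite('pics/c.png',np.vstack([a,b]))
E
```

```text
[0.56106962 0.22921716 0.16267323] [-3.14098567e+00 -6.68372382e-04 -4.26099066e-01] [-0.24213904  0.29792235 -0.6345835 ] 0.16292767597099903
98 [0.56929469 0.21791076 0.1114023 ] [0.56489717 0.2274289 ] 0.01460908116429035
178 [0.55240066 0.2391479  0.10978406] [0.55920765 0.22969451] 0.01569168914050641
```

View pics/c.png

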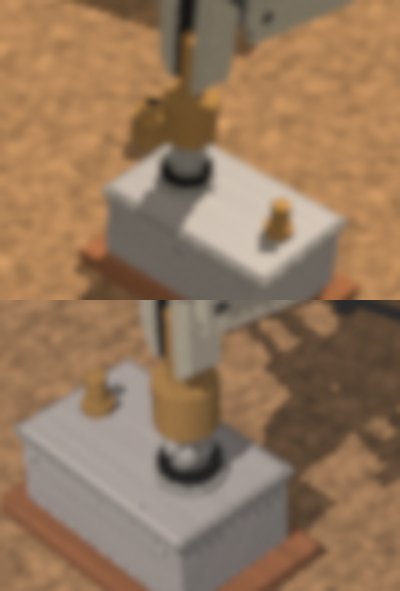

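The cap sits centred over the stud in both views: in the scene half, column 190 against the ring at 187, and in the side half, 187 against 190. Going down onto the stud.

{"api": "step_arm", "payload": {"steps": "0 -0.5 -2 0 0 0 255;0 -0.5 -4 0 0 0 255;0 -0.5 -6 0 0 0 255;0 -0.5 -8 0 0 0 255;0 -0.5 -9 0 0 0 255"}}

```text
clock: 9.62
eef_pos: [0.5607, 0.2287, 0.1527]
eef_rot: [3.141, 0.0, -0.426]
contact_force: [-0.6, -0.0, -1.1]
width: 0.16
```

{"api": "step_arm", "payload": {"steps": "0 0 -1 0 0 0 255;0 0 -2 0 0 0 255;0 0 -3 0 0 0 255;0 0 -3 0 0 0 255"}}

```text
clock: 9.95
eef_pos: [0.561, 0.2288, 0.1501]
eef_rot: [-3.141, -0.0, -0.426]
contact_force: [0.6, -0.6, -0.7]
width: 0.162
```

{"api": "step_arm", "payload": {"steps": "0 0 -1 0 0 0 255;0 0 -2 0 0 0 255;0 0 -2 0 0 0 255"}}

```text
clock: 10.2
eef_pos: [0.5614, 0.229, 0.1491]
eef_rot: [-3.14, -0.001, -0.426]
contact_force: [0.5, -0.2, 6.6]
width: 0.165
```

{"api": "step_arm", "payload": {"steps": "0 0 -1 0 0 0 255;0 0 -2 0 0 0 255;0 0 -2 0 0 0 255"}}

```text
clock: 10.45
eef_pos: [0.5616, 0.229, 0.1473]
eef_rot: [-3.14, -0.002, -0.426]
contact_force: [0.3, 0.6, 5.2]
width: 0.159
```

{"api": "step_arm", "payload": {"steps": "0 0 -1 0 0 0 255;0 0 -2 0 0 0 255;0 0 -2 0 0 0 255"}}

```text
clock: 10.7
eef_pos: [0.5612, 0.2288, 0.1446]
eef_rot: [-3.141, -0.001, -0.426]
contact_force: [0.0, 0.7, 2.5]
width: 0.159
```

{"api": "step_arm", "payload": {"steps": "0 0 -1 0 0 0 255;0 0 -2 0 0 0 255;0 0 -2 0 0 0 255"}}

```text
clock: 10.95
eef_pos: [0.5608, 0.2287, 0.1415]
eef_rot: [3.141, 0.0, -0.426]
contact_force: [2.9, 1.2, -4.6]
width: 0.163
```

Past the click: the force has changed sign. On to the seal.

{"api": "step_arm", "payload": {"steps": "0 0 -1 0 0 0 255;0 0 -2 0 0 0 255;0 0 -2 0 0 0 255"}}

```text
clock: 11.2
eef_pos: [0.5605, 0.2286, 0.1392]
eef_rot: [3.141, 0.001, -0.426]
contact_force: [3.5, 0.1, -9.3]
width: 0.163
```

{"api": "step_arm", "payload": {"steps": "0 0 -1 0 0 0 255;0 0 -2 0 0 0 255;0 0 -2 0 0 0 255"}}

```text
clock: 11.45
eef_pos: [0.5607, 0.2287, 0.1382]
eef_rot: [3.141, 0.0, -0.426]
contact_force: [0.1, 0.5, -1.1]
width: 0.159
```

{"api": "step_arm", "payload": {"steps": "0 0 -1 0 0 0 255;0 0 -1 0 0 0 255;0 0 -1 0 0 0 255"}}

```text
clock: 11.7
eef_pos: [0.5608, 0.2288, 0.1375]
eef_rot: [-3.142, -0.0, -0.426]
contact_force: [-1.0, 0.2, 3.1]
width: 0.16
```

{"api": "step_arm", "payload": {"steps": "0 0 -0.7 0 0 0 255;0 0 -1.3 0 0 0 255;0 0 -1.3 0 0 0 255;0 0 -1.3 0 0 0 255"}}

```text
clock: 12.03
eef_pos: [0.5608, 0.2288, 0.1362]
eef_rot: [-3.141, -0.0, -0.426]
contact_force: [-1.9, -1.5, 6.4]
width: 0.163
```

{"api": "step_arm", "payload": {"steps": "0 0 -0.6 0 0 0 255;0 0 -0.6 0 0 0 255;0 0 -0.6 0 0 0 255;0 0 -0.6 0 0 0 255"}}

```text
clock: 12.37
eef_pos: [0.5609, 0.2288, 0.1358]
eef_rot: [-3.141, -0.0, -0.426]
contact_force: [-2.5, -0.7, 8.4]
width: 0.158
```

```bash
python3 - <<'E'
from h import *
for i in range(5):
    s=state();print(s['clock'],s['eef_pos'],s['contact_force'],s['moment'],s['width']);q=cam('side')
save(q,'f.png',(180,220,300,310),6)
E
```

```text
12.3667 [0.56085479 0.2287917  0.13576081] [-2.50279073 -0.68315136  8.36667847] [-0.18847646  0.56253625 -0.02149671] 0.15825102884492903
12.4167 [0.5608618  0.2288124  0.13576359] [-2.43716496 -0.27363685  6.88980671] [-0.25394243  0.53866227 -0.02235151] 0.1620361944011079
12.4667 [0.56086062 0.22882903 0.13576064] [-2.74077599 -0.40505273  7.29540115] [-0.12872421  0.50511909  0.02173366] 0.1584457648752514
12.5167 [0.56085858 0.22878579 0.13576376] [-3.04778121 -0.02395274  7.044137  ] [-0.19305991  0.52493707 -0.00669275] 0.16192603543646497
12.5667 [0.56087486 0.22878713 0.13576581] [-3.97873496  0.19114462  7.87987978] [-0.15864264  0.54939932 -0.07070354] 0.16146548930833346
```

View pics/f.png

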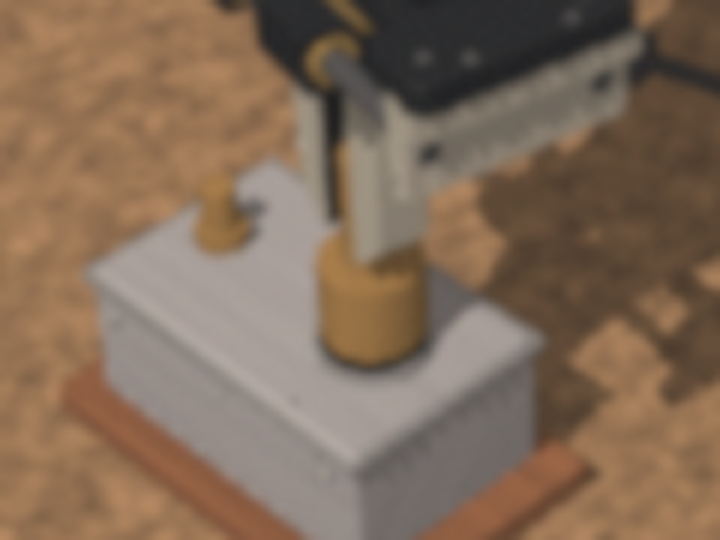

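{"api": "step_arm", "payload": {"steps": "0 0 -0.5 0 0 0 255;0 0 -0.5 0 0 0 255;0 0 -0.5 0 0 0 255;0 0 -0.5 0 0 0 255"}}

```text
clock: 12.95
eef_pos: [0.5609, 0.2288, 0.1353]
eef_rot: [-3.141, -0.0, -0.426]
contact_force: [-2.4, -0.8, 8.8]
width: 0.158
```

{"api": "step_arm", "payload": {"steps": "0 0 0 0 0 0 255;0 0 0 0 0 0 255;0 0 0 0 0 0 255;0 0 0 0 0 0 255;0 0 0 0 0 0 255"}}

```text
clock: 13.37
eef_pos: [0.5609, 0.2288, 0.1354]
eef_rot: [-3.141, -0.0, -0.426]
contact_force: [-3.7, -0.3, 7.5]
width: 0.161
```

```bash
python3 - <<'E'
from h import *
f=[]
for i in range(6):
    s=state();f.append(s['contact_force'][2]);cam('wrist')
print(s['eef_pos'],f,s['width'])
if np.mean(f)>7: print(job_done())
E
```

```text
[0.56087995 0.22879511 0.13533729] [np.float64(7.482811320280326), np.float64(8.294835637700213), np.float64(8.11817149128452), np.float64(8.795129791537), np.float64(8.095325539791654), np.float64(8.175866848507633)] 0.16032471544933716
the job is handed in; nothing more can be done
None
```

The cap is clicked onto the filler stud and pressed on the seal, and the job was handed in at about 13.7 s. The gripper is still closed on the knob with the grip set to 60 N.

- **Route:** I slid the brass cap out of the open end of the rail, lifted it over to the tank, and lowered it onto the stud. Nothing I saw suggests a loose part was touched, but I did not re-measure them at the end.
- **Click:** In the readings between steps, resistance reached 6.6 N on the balls, dropped, then turned into a pull of up to 9.3 N. That is a little below the stated 8–14 N peak and a little above the 8 N pull, so the sampling may have missed the true peak.
- **Final press:** The wrist read about 8.2 N upward, and the underside is about 4 mm into the seal. That depth, with the cap's weight and any pull from the balls, puts the seal force at about 9–10 N. I inferred this rather than measured it.
- **Centring:** The tool is within about 1 mm of the stud position I measured. A sideways force of 2–4 N remained during the press.

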